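# Brake lever check on a trolley handle

## Robot

A 7-joint arm with a two-finger parallel gripper is mounted at the origin on the work surface. World frame = base frame: x ahead of the robot, y to its left, z up, the work surface at z = 0. Lengths are in m, angles in rad, forces in N, time in s.
With the tool pointing down it reaches from about 0.425 to 0.875 m from the base axis. Payload 4.7 kg.
Tool frame: the origin (TCP) lies between the finger pads; the fingertips stand 14 mm ahead of it and the grasp point (between the pads) lies 5 mm behind it; z points along the fingers, y is the line along which they close (so a half turn about z gives the same grasp; the last joint's range is limited). The gripper opens to 87 mm and grips with 3 to 60 N. Pads are 19 mm wide; open, the fingers measure 117 mm over their backs; the gripper's body (75 mm by 190 mm) begins 51 mm behind the grasp point.
Start: joints at [1.21, 0.321, -0.07, 1.45, 0.023, 1.371, -0.057], TCP at [0.238, -0.605, 0.237] pointing down, gripper open.
Joint ranges: [-2.86, 2.86], [-0.3, 2.09], [-1.38, 1.24], [0.06, 2.45], [-1.56, 4.7], [0.09, 2.05], [-2.69, 2.69]. Speed limits (rad/s): [2.57, 2.57, 3.14, 3.14, 3.14, 3.14, 3.14].

## Interface

Orientations are given as a rotation vector (axis times angle).
In Python, from bench import ctrl gives the robot as it stands.
- The arm moves only by the tool step_arm, never from a script. Its argument "commands" is a list of rows, each an object with "travel": the shift along the tool's x, y, z in m, a list of three; "turn": the turn, a rotation vector about the tool's x, y, z in degrees, a list of three. A call has 1 to 5 rows; each row is the pose to reach, as a shift and turn from the pose commanded when the call began, along the tool's axes at that moment; what a row does not reach only later rows make up. A row lasts 1/10 s, in which the tool goes at most 50 mm and 8.59 degrees, less where a joint would pass 70% of its speed; a pose out of reach is approached as far as the arm can. A call with a gripper value outside its range is refused whole. "gripper" is the opening, from 0 (shut) to 1 (fully open), set as the call begins (left out, the last holds). The fingers move at their own pace and stop on an object; "force" is the grip in N (left out, the last holds). Time passes only in rows, so rows that repeat a pose let the fingers close. It gives the time, the measured TCP pose, the force, the opening and the grip force at its end, in the units of the state.
- ctrl.get_state(): the state, without advancing time (a new reading comes with each control period).
- ctrl.get_image(name): name is "scene" or "top"; returns the picture (420x560x3 uint8, red, green, blue); there is no depth.
- ctrl.camera_model(name): a dict with "fx", "fy", "cx", "cy" (pixels), "R" (3x3) and "t" (3): a world point X has camera coordinates R X + t. Camera axes: x right, y down, z forward; pixel columns grow to the right and rows downward; lengths in m; the calibration is good to about 2 mm. A picture is of the moment at which its call begins. camera_model takes no time and is no camera call.
- ctrl.close_job(): hands the job in; it is judged then, once.
The state is a dict: "time": time; "joint_positions": joint angles; "qd": joint speeds; "joint_torque": joint torques, N m; "position": TCP position; "tool_rot": TCP orientation; "ft_force": force on the tool from outside, world axes, zero at the start; "torque": the same for the moment, N m; "grip_width": opening from 0.0 (shut) to 1.0 (fully open); "grip_force": force on a finger pad.
Only numpy, scipy, OpenCV 4.12 (cv2) and the standard library are available. Lean on these libraries where they do the work, as an engineer would, in place of code of your own. Each camera call takes 0.05 s, during which the arm holds its last target. There are 200 camera calls.

## Task

Check the hand brake of the supply-trolley handle on its stand: with the outside of the fingers gently press the brake lever towards the bar until it comes to its stop, hold it there for a second, and let it spring fully out again. Then, to show it has been checked, push the small marker tab beside it to the far end of its housing, away from the robot. Only push, never grip: keep off the grip bar and the back of the lever, do not lift or shove the stand, leave everything else where it is, and finish clear.

Things in the scene. Friction and masses are not known exactly. Their poses are not given: they have to be found in the camera images.
- stand: heavy (about 6.5 kg) loose steel stand carrying a trolley push handle. Origin: on its underside, below the middle of the bar. Its x points from lever to bar (the pressing direction, roughly away from the robot), y along the bar, z up. Base plate 12 mm thick, x -120 to 90 mm, y -225 to 140 mm; two posts of 20 mm diameter under the bar at y +110 and -110 mm.
- housing_top (a point): centre of the top face of the grey plastic marker housing at the stand's -y end, 45 mm above the table; the housing is 120 mm along the stand's x and 50 mm along y. The marker tab slides on it.
- pivot (a point): the lever's vertical pivot, 160 mm above the table, 42 mm from the bar's axis. It is held by an aluminium bracket 26 mm wide along y, reaching from the bar to 14 mm past the pivot, from 134 to 182 mm above the table.
- bar: the black rubber-covered grip bar, 28 mm in diameter, 270 mm long, level along the stand's y. Origin: its centre, 160 mm above the table; axes as the stand's. Not to be touched.
- lever_press (a point): point to press: outer face (away from the bar) of the bare aluminium brake lever, mid-height, 110 mm from the pivot, 160 mm above the table; moves with the lever. The lever is a level blade 20 mm high, 12 mm thick, with a 22 mm ball at 137 mm from the pivot. At rest it runs from the pivot to the stand's -y, slanting 0.34 rad away from the bar, ball about 88 mm from the bar's axis.
- lever_rear: the back of the lever: 3 mm strip, 105 by 18 mm, on the face towards the bar. Origin at the lever's pivot. Not to be touched.
- lever (a joint): lever angle, rad: 0 sprung fully out, 0.30 pressed in on its built-in stop, where it is nearly parallel to the bar and still some 20 mm short of it. The press point travels about 33 mm. The return spring takes about 1.4 N at the press point to start and 6 N at the stop, then the force rises steeply.
- marker_mid (a point): centre of the bare steel marker tab, a block 16 mm along the stand's x, 26 mm along y, 22 mm high, its centre 57 mm above the table (its foot is at the housing's top, 45 mm). It can only slide along the stand's x.
- marker (a joint): marker tab position in m: 0 at the near end (towards the robot), 0.05 at the far end stop, moving along the stand's +x. It starts near 0 and stays where it is left; slides with about 2 N.
- driver: screwdriver about 150 mm long lying on the base plate below the lever, along the bar. Origin: on its underside. Bystander.
- jar: small jar, 40 mm diameter, 55 mm high, on the base plate behind the bar. Origin: under its centre. Bystander.
- pills: bottle, 56 mm diameter, 100 mm high, beside the stand's +y end. Origin: under its centre. Bystander.
- carton_tall: medicine carton 100 by 60 by 85 mm high, standing beside the marker housing. Origin: under its centre. Bystander.
- carton_flat: flat carton 130 by 75 by 30 mm. Origin: under its centre. Bystander.
- carton_slim: slim yellow carton 140 by 35 by 60 mm high. Origin: under its centre. Bystander.
- cup: white plastic cup, 72 mm across the rim, 85 mm high. Origin: under its centre. Bystander.

How it is judged:
By the outcome, as a careful person would: the job done as asked, in the order asked, and still so for the second after the job is handed in, with the robot touching nothing.
It also fails if it takes over 53 s, if anything falls off the work surface, if the arm or the gripper's body presses on something with over 40 N, if the wrist force passes 120 N, or if a joint passes its speed limit or range.

## Working session

There is one attempt and no reset: what is moved stays moved. The work goes in short steps, Python scripts to look and compute and a tool call to move; the robot and the scene stay as the last step left them, time stands still between calls to the robot, and variables do not carry over. Pictures are saved under pics/ and viewed, at most 10 in all, crops included, and the job is handed in when it is done.

Besides the shell and the picture viewer there is one more tool, called after "Emit:" by a JSON object that holds its "op" and its "data". step_arm: Moves the arm, as the interface text tells. Its arguments: {"type":"object","properties":{"commands":{"type":"array"},"gripper":{"type":"number"},"force":{"type":"number"}},"required":["commands"]}

```bash
mkdir -p pics
python3 - <<'E'
from bench import ctrl
import cv2
s=ctrl.get_state();print(s)
for n in("scene","top"):
    cv2.imwrite(f"pics/{n}0.png",ctrl.get_image(n)[:,:,::-1]);print(n,ctrl.camera_model(n))
E
```

```text
{'time': 0.0, 'joint_positions': array([ 1.21008814,  0.32182811, -0.07007621,  1.45168996,  0.02256416,
        1.37079752, -0.05692136]), 'qd': array([ 0.00118583, -0.0017769 ,  0.00030375, -0.00016009, -0.00030951,
        0.00028103, -0.00026878]), 'joint_torque': array([ 5.74469232e-04, -4.91284740e+01, -4.03621383e-01, -3.12527883e+01,
       -6.39656698e-02,  4.37753170e-02,  1.75606178e-04]), 'position': array([ 0.23772607, -0.60439235,  0.23545059]), 'tool_rot': array([-3.08473272e+00, -5.84946468e-01,  6.69280487e-04]), 'ft_force': array([ 0.12860169,  0.10451256, -0.6476868 ]), 'torque': array([-0.02451273, -0.05596979, -0.02273969]), 'grip_force': 0.0, 'grip_width': 0.9991458455924142}
scene {'fx': 431.1754046129173, 'fy': 431.1754046129173, 'cx': 277.3305474279909, 'cy': 208.29141903972527, 'R': array([[-0.88462204,  0.46609272,  0.01419221],
       [ 0.34390987,  0.67267395, -0.65516087],
       [-0.31491244, -0.5746889 , -0.75535609]]), 't': array([ 0.51335148, -0.12907977,  1.50789302])}
top {'fx': 381.7226992728774, 'fy': 381.7226992728774, 'cx': 284.8227396131817, 'cy': 211.94920374011537, 'R': array([[-0.02865332, -0.9994922 , -0.01394014],
       [-0.99866906,  0.02922247, -0.04249898],
       [ 0.04288477,  0.01270385, -0.99899925]]), 't': array([0.02977641, 0.57422547, 1.43931567])}
```

View pics/scene0.png

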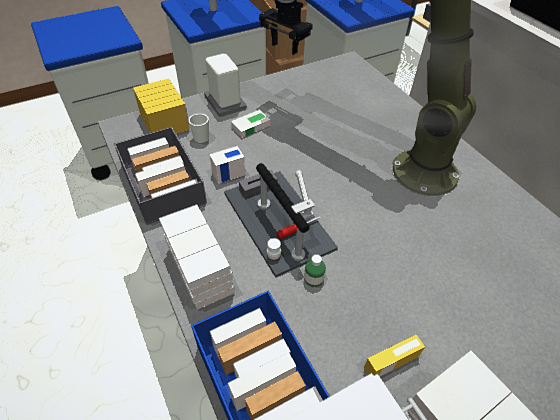

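View pics/top0.png

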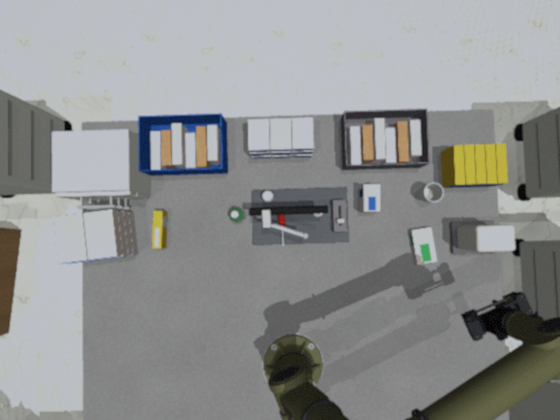

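The top view shows the stand at columns 250–348, rows 188–245: bar near row 210, lever ball near (305,236), housing near (340,215). The scene view looks from the far side. I'll enlarge both.

Run:
```python
import cv2,numpy as np
a=cv2.imread("pics/top0.png")[180:255,225:395];b=cv2.imread("pics/scene0.png")[140:290,205:345]
a=cv2.resize(a,None,fx=4.7,fy=4.7,interpolation=cv2.INTER_CUBIC)
cv2.imwrite("pics/top0c.png",a)
cv2.imwrite("pics/scene0c.png",cv2.resize(b,None,fx=4,fy=4,interpolation=cv2.INTER_CUBIC))
```

```text
(no output)
```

View pics/top0c.png

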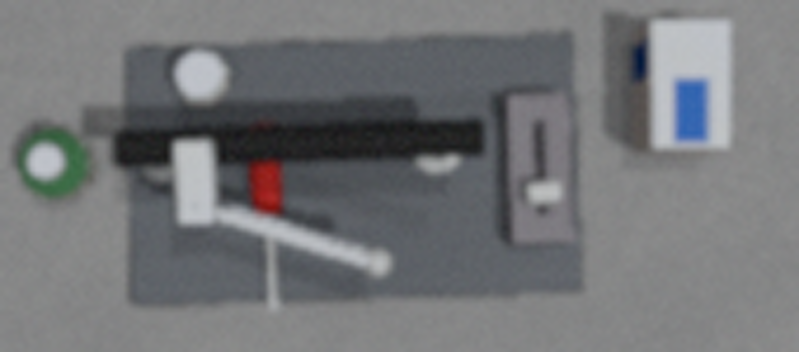

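View pics/scene0c.png

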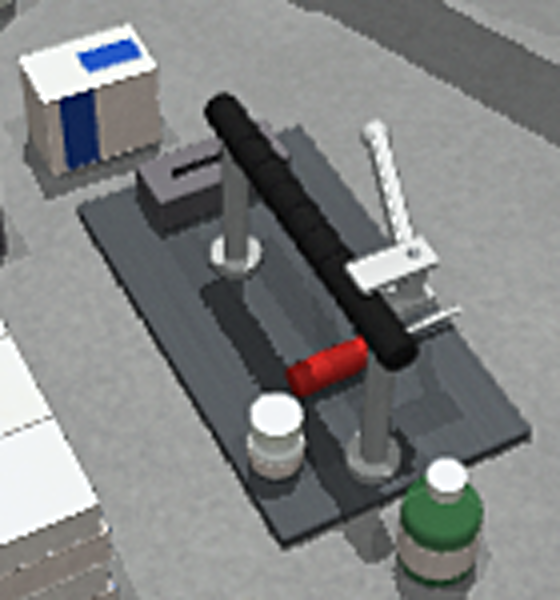

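The top crop shows, in crop pixels: bar axis (115,149)–(483,136), ball (379,262), bracket (195,182), tab top (544,192), housing top about (540,167), and base corners (125,47),(572,33),(583,291),(128,306). The tab's near-end position and the clear space around the lever are confirmed in the scene crop.

```bash
cat > h.py <<'E'
import numpy as np
from bench import ctrl
def ray(n,u,v,z):
    c=ctrl.camera_model(n);R=np.array(c["R"]);o=-R.T@c["t"]
    d=R.T@[(u-c["cx"])/c["fx"],(v-c["cy"])/c["fy"],1]
    return o+d*(z-o[2])/d[2]
def proj(n,X):
    c=ctrl.camera_model(n);p=np.array(c["R"])@X+c["t"];return c["fx"]*p[0]/p[2]+c["cx"],c["fy"]*p[1]/p[2]+c["cy"]
E
python3 - <<'E'
from h import *
np.set_printoptions(precision=4,suppress=True)
T=lambda u,v,z:ray("top",225+(u+.5)/4.7-.5,180+(v+.5)/4.7-.5,z)
S=lambda u,v,z:ray("scene",205+(u+.5)/4-.5,140+(v+.5)/4-.5,z)
c=[T(*p,.012) for p in((125,47),(572,33),(583,291),(128,306))];print("base",c)
a,b=T(115,149,.16),T(483,136,.16);print("bar",a,b,(a+b)/2,np.linalg.norm(a-b))
B=T(379,262,.16);print("ball",B,S(375,130,.162))
print("tab",T(544,192,.068))
h=np.mean([T(*p,.045) for p in((508,93),(567,93),(573,240),(512,243))],0);print("hous",h)
yax=(a-b)/np.linalg.norm(a-b);print("yaw bar",np.arctan2(-yax[0],yax[1]), [np.arctan2(-(p-q)[0],(p-q)[1]) for p,q in((c[0],c[1]),(c[3],c[2]))])
xax=np.array([yax[1],-yax[0],0]);m=(a+b)/2
print("in frame",[[(p-m)@xax,(p-m)@yax] for p in c+[B,h,T(544,192,.068),T(195,182,.182)]])
print("screwdriver end",T(274,308,.02), "carton",[T(*p,.085) for p in((650,18),(650,150))])
print("scene bar ends",S(222,108,.16),S(397,348,.16))
E
```

```text
base [array([0.664, 0.139, 0.012]), array([ 0.6644, -0.2236,  0.012 ]), array([ 0.4559, -0.225 ,  0.012 ]), array([0.4541, 0.1418, 0.012 ])]
bar [0.5743 0.1334 0.16  ] [ 0.5759 -0.1342  0.16  ] [ 0.5751 -0.0004  0.16  ] 0.26765744752132675
ball [ 0.4868 -0.056   0.16  ] [ 0.4839 -0.0555  0.162 ]
tab [ 0.5355 -0.1891  0.068 ]
hous [ 0.5556 -0.1897  0.045 ]
yaw bar 0.00602546461409005 [np.float64(0.0013069175975260995), np.float64(0.004766859327998628)]
in frame [[np.float64(0.08972650110096711), np.float64(0.13887303779665788)], [np.float64(0.08801550044582479), np.float64(-0.22373603461902897)], [np.float64(-0.12056055599239081), np.float64(-0.22391367713143565)], [np.float64(-0.12009883196600618), np.float64(0.1429398453217934)], [np.float64(-0.08865835056850771), np.float64(-0.05504681014156944)], [np.float64(-0.02063880152038178), np.float64(-0.18915082466892136)], [np.float64(-0.04072677267295071), np.float64(-0.1884728164448221)], [np.float64(-0.026668090243818526), np.float64(0.07500885901681735)]]
screwdriver end [0.4496 0.0239 0.02  ] carton [array([ 0.6666, -0.2728,  0.085 ]), array([ 0.565, -0.269,  0.085])]
scene bar ends [ 0.5727 -0.1291  0.16  ] [0.5711 0.1274 0.16  ]
```

Emit:
{"op": "step_arm", "data": {"commands": [{"travel": [0.04,-0.027,0],"turn": [0,0,-7]},{"travel": [0.08,-0.054,0],"turn": [0,0,-14]},{"travel": [0.12,-0.081,0],"turn": [0,0,-21]},{"travel": [0.16,-0.108,0],"turn": [0,0,-28]},{"travel": [0.2,-0.135,0],"turn": [0,0,-35]}], "gripper": 0, "force": 20}}

```text
time: 0.6
position: [0.3753, -0.4041, 0.2362]
tool_rot: [-2.764, -1.493, 0.0]
ft_force: [1.7, 0.2, 0.8]
grip_width: 0.631
grip_force: 0.0
```

```bash
cat >> h.py <<'E'
from scipy.spatial.transform import Rotation as Ro
import sys
def to(x,y,z):
    s=ctrl.get_state();R=Ro.from_rotvec(s["tool_rot"]).as_matrix()
    W=np.array([[0,1,0],[1,0,0],[0,0,-1]]) # tool x->world y, tool y->world x
    print("t",round(s["time"],2),"pos",s["position"].round(4),"f",s["ft_force"].round(1),"w",round(s["grip_width"],3))
    print("travel",(R.T@(np.array([x,y,z])-s["position"])).round(4),"turn",np.degrees(Ro.from_matrix(R.T@W).as_rotvec()).round(2),"q",s["joint_positions"].round(2))
if __name__=="__main__":to(*map(float,sys.argv[1:4]))
E
python3 h.py 0.445 -0.032 0.235
```

```text
t 0.6 pos [ 0.3753 -0.4041  0.2362] f [1.7 0.2 0.8] w 0.631
travel [ 0.3494 -0.1457  0.0012] turn [-3.000e-02 -0.000e+00 -3.324e+01] q [ 1.03  0.13 -0.28  1.69  0.04  1.33  0.17]
```

Emit:
{"op": "step_arm", "data": {"commands": [{"travel": [0.045,-0.012,0],"turn": [0,0,-6.6]},{"travel": [0.09,-0.026,0],"turn": [0,0,-13.2]},{"travel": [0.135,-0.043,0],"turn": [0,0,-19.8]},{"travel": [0.18,-0.06,0],"turn": [0,0,-26.4]},{"travel": [0.22,-0.08,0],"turn": [0,0,-33.2]}]}}

```text
time: 1.1
position: [0.4298, -0.176, 0.2363]
tool_rot: [-2.221, -2.222, -0.0]
ft_force: [1.2, 0.6, 0.3]
grip_width: 0.171
grip_force: 0.0
```

```bash
python3 h.py 0.445 -0.032 0.235
```

```text
t 1.1 pos [ 0.4298 -0.176   0.2363] f [1.2 0.6 0.3] w 0.171
travel [0.144  0.0153 0.0013] turn [ 0.   -0.    0.01] q [ 0.84 -0.06 -0.49  1.87 -0.03  1.32  0.36]
```

Emit:
{"op": "step_arm", "data": {"commands": [{"travel": [0.04,0.004,0],"turn": [0,0,0]},{"travel": [0.08,0.008,0],"turn": [0,0,0]},{"travel": [0.12,0.012,0],"turn": [0,0,0]},{"travel": [0.144,0.015,0],"turn": [0,0,0]},{"travel": [0.144,0.015,0],"turn": [0,0,0]}]}}

```text
time: 1.6
position: [0.4453, -0.0304, 0.2365]
tool_rot: [-2.22, -2.223, -0.001]
ft_force: [-0.8, 0.1, -0.7]
grip_width: 0.004
grip_force: 0.0
```

Run:
```python
from h import *
import cv2
to(.445,-.032,.163)
print([proj("top",np.array(p)) for p in([.445,-.032,.222],[.4906,-.027,.16])])
I=np.vstack([cv2.resize(ctrl.get_image(n)[s][:,:,::-1],(600,300),interpolation=cv2.INTER_CUBIC) for n,s in(("top",np.s_[175:260,225:395]),("scene",np.s_[140:250,210:430]))])
cv2.imwrite("pics/a.png",I)
```

```text
t 1.6 pos [ 0.4453 -0.0304  0.2365] f [-0.8  0.1 -0.7] w 0.004
travel [-0.0017 -0.0004  0.0735] turn [ 0.01 -0.02  0.07] q [ 0.72 -0.11 -0.65  1.91 -0.07  1.33  0.09]
[(np.float64(299.0004448098885), np.float64(248.83271869164304)), (np.float64(296.70594456538095), np.float64(234.46480640690808))]
```

View pics/a.png

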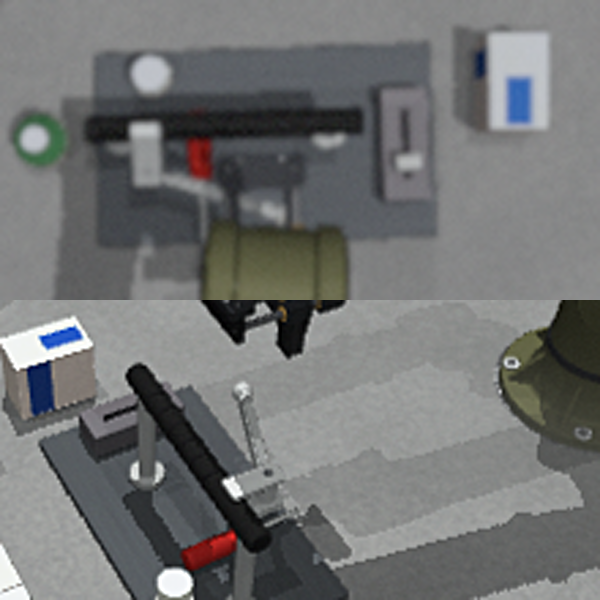

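Top crop: the gripper body covers the lever near (265,180). Scene crop: it cuts off the fingers at the top edge (210–345, 300–355). I want to see the closed fingers' shape.

Run:
```python
from h import *
import cv2
print([proj("scene",np.array(p)) for p in([.445,-.032,.222],[.430,-.032,.222],[.460,-.032,.222],[.46,-.032,.28])])
I=cv2.resize(ctrl.get_image("scene")[80:200,240:400][:,:,::-1],(800,600),interpolation=cv2.INTER_CUBIC)
cv2.imwrite("pics/b.png",I)
```

```text
[(np.float64(315.5238416297574), np.float64(157.68409999860773)), (np.float64(320.05382766707874), np.float64(156.06109574871624)), (np.float64(310.9585954300698), np.float64(159.31973726610698)), (np.float64(312.5212511804061), np.float64(143.48121810635092))]
```

View pics/b.png

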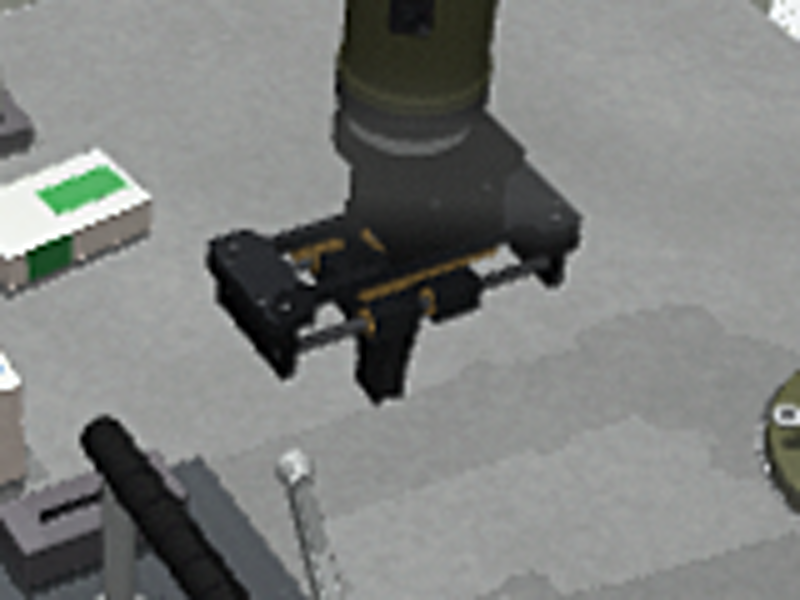

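The closed fingers form one post, tip near (385,395), with the wide body along world x above, as planned. Descending.

Emit:
{"op": "step_arm", "data": {"commands": [{"travel": [0,0,0.025],"turn": [0,0,0]},{"travel": [-0.002,0,0.05],"turn": [0,0,0]},{"travel": [-0.002,0,0.073],"turn": [0,0,0]},{"travel": [-0.002,0,0.073],"turn": [0,0,0]}]}}

```text
time: 2.15
position: [0.4426, -0.038, 0.1605]
tool_rot: [-2.227, -2.208, 0.005]
ft_force: [-0.5, 0.6, -0.6]
grip_width: 0.008
grip_force: 0.0
```

Emit:
{"op": "step_arm", "data": {"commands": [{"travel": [0,0.005,0],"turn": [0,0,0]},{"travel": [0,0.01,0],"turn": [0,0,0]},{"travel": [0,0.015,0],"turn": [0,0,0]},{"travel": [0,0.02,0],"turn": [0,0,0]},{"travel": [0,0.02,0],"turn": [0,0,0]}]}}

```text
time: 2.65
position: [0.4663, -0.0366, 0.1641]
tool_rot: [2.227, 2.215, 0.002]
ft_force: [-0.3, -0.4, -0.3]
grip_width: 0.006
grip_force: 0.0
```

```bash
python3 h.py 0.5076 -0.032 0.163
```

```text
t 2.65 pos [ 0.4663 -0.0366  0.1641] f [-0.3 -0.4 -0.3] w 0.006
travel [0.0048 0.0413 0.0011] turn [ 0.07 -0.01 -0.31] q [ 0.7   0.01 -0.68  1.96  0.01  1.17  0.02]
```

Emit:
{"op": "step_arm", "data": {"commands": [{"travel": [0.004,0,0],"turn": [0,0,0]},{"travel": [0.004,0.006,0],"turn": [0,0,0]},{"travel": [0.004,0.012,0],"turn": [0,0,0]},{"travel": [0.004,0.018,0],"turn": [0,0,0]},{"travel": [0.004,0.024,0],"turn": [0,0,0]}]}}

```text
time: 3.15
position: [0.4889, -0.0333, 0.1631]
tool_rot: [-2.227, -2.214, 0.003]
ft_force: [-2.9, -0.5, 0.9]
grip_width: 0.005
grip_force: 1.6
```

Emit:
{"op": "step_arm", "data": {"commands": [{"travel": [0,0.004,0],"turn": [0,0,0]},{"travel": [0,0.007,0],"turn": [0,0,0]},{"travel": [0,0.01,0],"turn": [0,0,0]},{"travel": [0,0.01,0],"turn": [0,0,0]},{"travel": [0,0.01,0],"turn": [0,0,0]}]}}

```text
time: 3.65
position: [0.4987, -0.0331, 0.1632]
tool_rot: [-2.227, -2.214, 0.002]
ft_force: [-4.4, -2.2, -1.5]
grip_width: 0.006
grip_force: 2.0
```

```bash
python3 h.py 0.5076 -0.032 0.163
```

```text
t 3.65 pos [ 0.4987 -0.0331  0.1632] f [-4.4 -2.2 -1.5] w 0.006
travel [0.0012 0.0089 0.0002] turn [-0.07  0.01 -0.34] q [ 0.67  0.1  -0.69  1.89  0.07  1.18 -0.04]
```

Emit:
{"op": "step_arm", "data": {"commands": [{"travel": [0,0.002,0],"turn": [0,0,0]},{"travel": [0,0.004,0],"turn": [0,0,0]},{"travel": [0,0.006,0],"turn": [0,0,0]},{"travel": [0,0.006,0],"turn": [0,0,0]},{"travel": [0,0.006,0],"turn": [0,0,0]}]}}

```text
time: 4.15
position: [0.5046, -0.0333, 0.1633]
tool_rot: [-2.228, -2.214, 0.002]
ft_force: [-5.0, -1.6, -0.2]
grip_width: 0.002
grip_force: 2.4
```

Emit:
{"op": "step_arm", "data": {"commands": [{"travel": [0,0.001,0],"turn": [0,0,0]},{"travel": [0,0.002,0],"turn": [0,0,0]},{"travel": [0,0.002,0],"turn": [0,0,0]},{"travel": [0,0.002,0],"turn": [0,0,0]}]}}

```text
time: 4.55
position: [0.5065, -0.0336, 0.1633]
tool_rot: [-2.228, -2.214, 0.003]
ft_force: [-5.4, -3.5, 0.2]
grip_width: 0.004
grip_force: 2.5
```

Emit:
{"op": "step_arm", "data": {"commands": [{"travel": [0,0.001,0],"turn": [0,0,0]},{"travel": [0,0.001,0],"turn": [0,0,0]},{"travel": [0,0.001,0],"turn": [0,0,0]}]}}

```text
time: 4.85
position: [0.5074, -0.0337, 0.1633]
tool_rot: [-2.228, -2.214, 0.003]
ft_force: [-5.0, -3.7, -0.4]
grip_width: 0.008
grip_force: 2.6
```

Emit:
{"op": "step_arm", "data": {"commands": [{"travel": [0,0.001,0],"turn": [0,0,0]},{"travel": [0,0.001,0],"turn": [0,0,0]},{"travel": [0,0.001,0],"turn": [0,0,0]}]}}

```text
time: 5.15
position: [0.5084, -0.0338, 0.1633]
tool_rot: [-2.228, -2.214, 0.003]
ft_force: [-6.4, -3.2, 0.4]
grip_width: 0.002
grip_force: 2.6
```

Emit:
{"op": "step_arm", "data": {"commands": [{"travel": [0,0.001,0],"turn": [0,0,0]},{"travel": [0,0.001,0],"turn": [0,0,0]},{"travel": [0,0.001,0],"turn": [0,0,0]}]}}

```text
time: 5.45
position: [0.5093, -0.0339, 0.1633]
tool_rot: [-2.228, -2.214, 0.004]
ft_force: [-5.4, -3.3, -0.1]
grip_width: 0.007
grip_force: 2.7
```

Emit:
{"op": "step_arm", "data": {"commands": [{"travel": [0,0.001,0],"turn": [0,0,0]},{"travel": [0,0.001,0],"turn": [0,0,0]},{"travel": [0,0.001,0],"turn": [0,0,0]}]}}

```text
time: 5.75
position: [0.5103, -0.0339, 0.1633]
tool_rot: [-2.228, -2.214, 0.004]
ft_force: [-4.6, -3.0, 0.4]
grip_width: 0.005
grip_force: 2.8
```

Emit:
{"op": "step_arm", "data": {"commands": [{"travel": [0,0.001,0],"turn": [0,0,0]},{"travel": [0,0.001,0],"turn": [0,0,0]},{"travel": [0,0.001,0],"turn": [0,0,0]}]}}

```text
time: 6.05
position: [0.5113, -0.034, 0.1633]
tool_rot: [-2.229, -2.214, 0.004]
ft_force: [-5.6, -3.6, 0.7]
grip_width: 0.009
grip_force: 2.8
```

Emit:
{"op": "step_arm", "data": {"commands": [{"travel": [0,0.001,0],"turn": [0,0,0]},{"travel": [0,0.001,0],"turn": [0,0,0]},{"travel": [0,0.001,0],"turn": [0,0,0]}]}}

```text
time: 6.35
position: [0.5118, -0.034, 0.1633]
tool_rot: [-2.228, -2.213, 0.005]
ft_force: [-6.6, -3.3, 1.0]
grip_width: 0.002
grip_force: 3.6
```

Run:
```python
from h import *
import cv2
to(.5076,-.032,.163)
print([proj("scene",np.array(p)) for p in([.5286,-.062,.162],)])
I=cv2.resize(ctrl.get_image("scene")[130:220,240:360][:,:,::-1],(800,600),interpolation=cv2.INTER_CUBIC)
cv2.imwrite("pics/c.png",I)
```

```text
t 6.35 pos [ 0.5118 -0.034   0.1633] f [-6.6 -3.3  1. ] w 0.002
travel [ 0.002  -0.0042  0.0003] turn [-0.18  0.09 -0.38] q [ 0.66  0.13 -0.69  1.86  0.09  1.19 -0.06]
[(np.float64(283.90857965727025), np.float64(175.59969786729897))]
```

View pics/c.png

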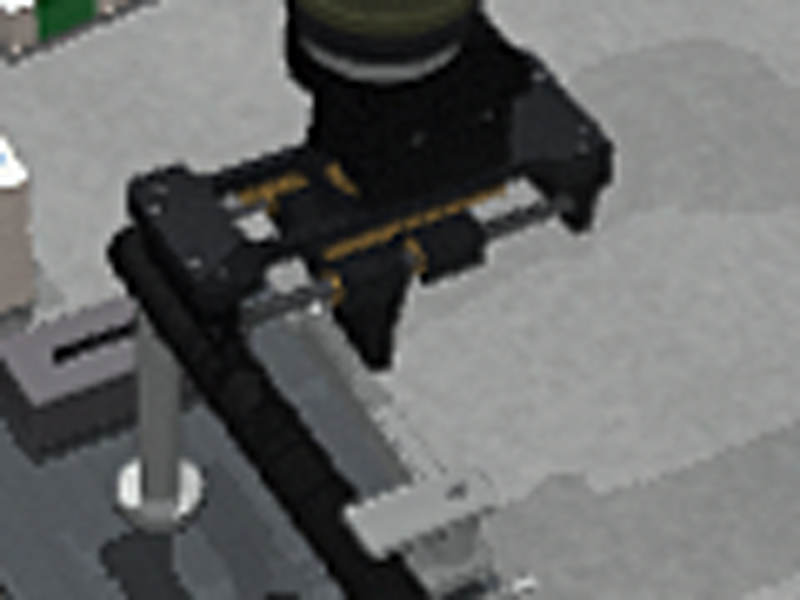

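The lever, from (450,480) to the fingers at (385,360), lies parallel to the bar. The jump in finger force and the halved advance show the stop is reached. I'll add a little and hold for more than a second.

Emit:
{"op": "step_arm", "data": {"commands": [{"travel": [0,0.001,0],"turn": [0,0,0]},{"travel": [0,0.001,0],"turn": [0,0,0]},{"travel": [0,0.001,0],"turn": [0,0,0]},{"travel": [0,0.001,0],"turn": [0,0,0]},{"travel": [0,0.001,0],"turn": [0,0,0]}]}}

```text
time: 6.9
position: [0.512, -0.034, 0.1632]
tool_rot: [-2.227, -2.213, 0.007]
ft_force: [-10.1, -3.3, 2.5]
grip_width: 0.004
grip_force: 4.7
```

Emit:
{"op": "step_arm", "data": {"commands": [{"travel": [0,0.0005,0],"turn": [0,0,0]},{"travel": [0,0.0005,0],"turn": [0,0,0]},{"travel": [0,0.0005,0],"turn": [0,0,0]},{"travel": [0,0.0005,0],"turn": [0,0,0]},{"travel": [0,0.0005,0],"turn": [0,0,0]}]}}

```text
time: 7.4
position: [0.5122, -0.034, 0.1632]
tool_rot: [-2.227, -2.212, 0.009]
ft_force: [-10.5, -3.9, 3.5]
grip_width: 0.008
grip_force: 5.3
```

Emit:
{"op": "step_arm", "data": {"commands": [{"travel": [0,0,0],"turn": [0,0,0]},{"travel": [0,0,0],"turn": [0,0,0]},{"travel": [0,0,0],"turn": [0,0,0]},{"travel": [0,0,0],"turn": [0,0,0]},{"travel": [0,0,0],"turn": [0,0,0]}]}}

```text
time: 7.9
position: [0.5122, -0.034, 0.1632]
tool_rot: [-2.227, -2.212, 0.008]
ft_force: [-10.1, -3.4, 4.1]
grip_width: 0.008
grip_force: 5.3
```

Emit:
{"op": "step_arm", "data": {"commands": [{"travel": [0,0,0],"turn": [0,0,0]},{"travel": [0,0,0],"turn": [0,0,0]},{"travel": [0,0,0],"turn": [0,0,0]},{"travel": [0,0,0],"turn": [0,0,0]}]}}

```text
time: 8.3
position: [0.5122, -0.034, 0.1632]
tool_rot: [-2.227, -2.212, 0.008]
ft_force: [-10.4, -3.2, 3.9]
grip_width: 0.002
grip_force: 5.3
```

Emit:
{"op": "step_arm", "data": {"commands": [{"travel": [0,-0.006,0],"turn": [0,0,0]},{"travel": [0,-0.012,0],"turn": [0,0,0]},{"travel": [0,-0.018,0],"turn": [0,0,0]},{"travel": [0,-0.024,0],"turn": [0,0,0]},{"travel": [0,-0.03,0],"turn": [0,0,0]}]}}

```text
time: 8.8
position: [0.4852, -0.0316, 0.164]
tool_rot: [2.226, 2.216, 0.003]
ft_force: [-1.5, 2.4, 0.1]
grip_width: 0.004
grip_force: 1.0
```

Emit:
{"op": "step_arm", "data": {"commands": [{"travel": [0,-0.007,0],"turn": [0,0,0]},{"travel": [0,-0.015,0],"turn": [0,0,0]},{"travel": [0,-0.023,0],"turn": [0,0,0]},{"travel": [0,-0.031,0],"turn": [0,0,0]},{"travel": [0,-0.037,0],"turn": [0,0,0]}]}}

```text
time: 9.3
position: [0.4473, -0.0329, 0.1637]
tool_rot: [2.227, 2.214, 0.0]
ft_force: [0.4, 0.1, 0.2]
grip_width: 0.008
grip_force: 0.0
```

```bash
python3 h.py 0.47 -0.195 0.24
```

```text
t 9.3 pos [ 0.4473 -0.0329  0.1637] f [0.4 0.1 0.2] w 0.008
travel [-0.162   0.0237 -0.0761] turn [ 0.04  0.04 -0.35] q [ 0.71 -0.04 -0.67  2.   -0.03  1.17  0.04]
```

Emit:
{"op": "step_arm", "data": {"commands": [{"travel": [0,0,-0.03],"turn": [0,0,0]},{"travel": [0,0,-0.06],"turn": [0,0,-0.3]},{"travel": [-0.04,0.005,-0.076],"turn": [0,0,-0.3]},{"travel": [-0.08,0.012,-0.076],"turn": [0,0,-0.3]},{"travel": [-0.12,0.024,-0.076],"turn": [0,0,-0.3]}]}}

```text
time: 9.8
position: [0.4713, -0.1545, 0.2408]
tool_rot: [2.22, 2.219, -0.0]
ft_force: [0.8, 0.6, 0.9]
grip_width: 0.005
grip_force: 0.0
```

Emit:
{"op": "step_arm", "data": {"commands": [{"travel": [-0.03,0,0],"turn": [0,0,0]},{"travel": [-0.042,0,0],"turn": [0,0,0]},{"travel": [-0.042,0,0],"turn": [0,0,0]},{"travel": [-0.042,0,0],"turn": [0,0,0]}]}}

```text
time: 10.2
position: [0.4712, -0.1929, 0.2396]
tool_rot: [-2.22, -2.222, -0.001]
ft_force: [-0.4, -0.1, 0.2]
grip_width: 0.004
grip_force: 0.0
```

Run:
```python
from h import *
import cv2
to(.47,-.195,.066)
im=ctrl.get_image("top")
cv2.imwrite("pics/d.png",cv2.resize(im[180:255,225:395][:,:,::-1],None,fx=4.7,fy=4.7,interpolation=cv2.INTER_CUBIC))
```

```text
t 10.2 pos [ 0.4712 -0.1929  0.2396] f [-0.4 -0.1  0.2] w 0.004
travel [-0.0022 -0.0012  0.1736] turn [ 0.01 -0.05  0.06] q [ 0.84  0.04 -0.52  1.77  0.02  1.33  0.32]
```

View pics/d.png

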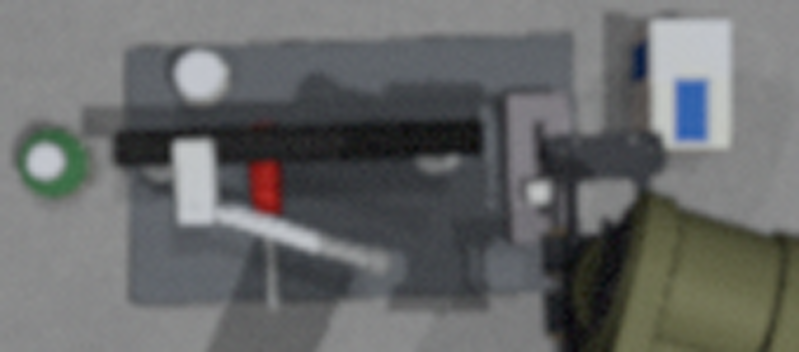

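The lever is back at rest, with its ball near (379,262), and the stand has not moved. Descending before the tab.

Emit:
{"op": "step_arm", "data": {"commands": [{"travel": [-0.002,0,0.03],"turn": [0,0,0]},{"travel": [-0.002,0,0.06],"turn": [0,0,0]},{"travel": [-0.002,0,0.09],"turn": [0,0,0]},{"travel": [-0.002,0,0.115],"turn": [0,0,0]},{"travel": [-0.002,0,0.13],"turn": [0,0,0]}]}}

```text
time: 10.75
position: [0.4703, -0.1941, 0.1078]
tool_rot: [-2.217, -2.223, 0.001]
ft_force: [0.7, -0.7, -0.3]
grip_width: 0.01
grip_force: 0.0
```

Emit:
{"op": "step_arm", "data": {"commands": [{"travel": [0,0,0.012],"turn": [0,0,0]},{"travel": [0,0,0.024],"turn": [0,0,0]},{"travel": [0,0,0.036],"turn": [0,0,0]},{"travel": [0,0,0.043],"turn": [0,0,0]},{"travel": [0,0,0.043],"turn": [0,0,0]}]}}

```text
time: 11.25
position: [0.4705, -0.1964, 0.0656]
tool_rot: [-2.221, -2.22, 0.001]
ft_force: [-0.5, 0.2, -0.1]
grip_width: 0.006
grip_force: 0.0
```

```bash
python3 h.py 0.5125 -0.195 0.066
```

```text
t 11.25 pos [ 0.4705 -0.1964  0.0656] f [-0.5  0.2 -0.1] w 0.006
travel [ 0.0014  0.042  -0.0004] turn [-0.08 -0.04 -0.02] q [ 0.81  0.22 -0.51  1.97  0.13  0.98  0.24]
```

Emit:
{"op": "step_arm", "data": {"commands": [{"travel": [0,0.01,0],"turn": [0,0,0]},{"travel": [0,0.02,0],"turn": [0,0,0]},{"travel": [0,0.03,0],"turn": [0,0,0]},{"travel": [0,0.036,0],"turn": [0,0,0]},{"travel": [0,0.042,0],"turn": [0,0,0]}]}}

```text
time: 11.75
position: [0.514, -0.1967, 0.0666]
tool_rot: [2.222, 2.221, 0.0]
ft_force: [0.1, 0.3, -0.5]
grip_width: 0.006
grip_force: 0.0
```

Emit:
{"op": "step_arm", "data": {"commands": [{"travel": [0,0.005,0],"turn": [0,0,0]},{"travel": [0,0.01,0],"turn": [0,0,0]},{"travel": [0,0.015,0],"turn": [0,0,0]},{"travel": [0,0.02,0],"turn": [0,0,0]},{"travel": [0,0.025,0],"turn": [0,0,0]}]}}

```text
time: 12.25
position: [0.538, -0.1966, 0.0663]
tool_rot: [-2.221, -2.22, 0.001]
ft_force: [-2.4, 0.1, 0.8]
grip_width: 0.004
grip_force: 1.1
```

Emit:
{"op": "step_arm", "data": {"commands": [{"travel": [0,0.005,0],"turn": [0,0,0]},{"travel": [0,0.01,0],"turn": [0,0,0]},{"travel": [0,0.014,0],"turn": [0,0,0]},{"travel": [0,0.017,0],"turn": [0,0,0]},{"travel": [0,0.019,0],"turn": [0,0,0]}]}}

```text
time: 12.75
position: [0.5572, -0.1965, 0.0663]
tool_rot: [-2.221, -2.221, 0.0]
ft_force: [-1.8, 1.5, 1.0]
grip_width: 0.004
grip_force: 1.0
```

```bash
python3 h.py 0.5625 -0.195 0.066
```

```text
t 12.75 pos [ 0.5572 -0.1965  0.0663] f [-1.8  1.5  1. ] w 0.004
travel [0.0015 0.0053 0.0003] turn [-0.02 -0.02 -0.01] q [ 0.71  0.38 -0.5   1.77  0.21  1.04  0.14]
```

Now creep to the end stop, watching the finger force.

Emit:
{"op": "step_arm", "data": {"commands": [{"travel": [0,0.001,0],"turn": [0,0,0]},{"travel": [0,0.002,0],"turn": [0,0,0]},{"travel": [0,0.003,0],"turn": [0,0,0]},{"travel": [0,0.004,0],"turn": [0,0,0]},{"travel": [0,0.004,0],"turn": [0,0,0]}]}}

```text
time: 13.25
position: [0.5612, -0.1968, 0.0666]
tool_rot: [2.222, 2.221, 0.0]
ft_force: [-0.9, 0.3, -0.6]
grip_width: 0.007
grip_force: 0.8
```

Emit:
{"op": "step_arm", "data": {"commands": [{"travel": [0,0.001,0],"turn": [0,0,0]},{"travel": [0,0.002,0],"turn": [0,0,0]},{"travel": [0,0.002,0],"turn": [0,0,0]}]}}

```text
time: 13.55
position: [0.5621, -0.1969, 0.0666]
tool_rot: [-2.221, -2.22, 0.003]
ft_force: [-5.4, 1.6, 2.0]
grip_width: 0.008
grip_force: 2.7
```

Emit:
{"op": "step_arm", "data": {"commands": [{"travel": [0,0.001,0],"turn": [0,0,0]},{"travel": [0,0.001,0],"turn": [0,0,0]},{"travel": [0,0.001,0],"turn": [0,0,0]}]}}

```text
time: 13.85
position: [0.5621, -0.1969, 0.0666]
tool_rot: [-2.22, -2.218, 0.005]
ft_force: [-7.6, 2.0, 4.9]
grip_width: 0.005
grip_force: 3.9
```

The far stop is reached. Back off towards the robot, then lift.

Emit:
{"op": "step_arm", "data": {"commands": [{"travel": [0,-0.006,0],"turn": [0,0,0]},{"travel": [0,-0.015,0],"turn": [0,0,0]},{"travel": [0,-0.025,0],"turn": [0,0,0]},{"travel": [0,-0.04,0],"turn": [0,0,0]},{"travel": [0,-0.055,0],"turn": [0,0,0]}]}}

```text
time: 14.35
position: [0.5084, -0.1969, 0.0667]
tool_rot: [2.221, 2.22, 0.0]
ft_force: [-0.9, 0.5, -0.3]
grip_width: 0.005
grip_force: 0.0
```

Emit:
{"op": "step_arm", "data": {"commands": [{"travel": [0,-0.015,0],"turn": [0,0,0]},{"travel": [0,-0.03,-0.01],"turn": [0,0,0]},{"travel": [0,-0.035,-0.04],"turn": [0,0,0]},{"travel": [0,-0.035,-0.08],"turn": [0,0,0]},{"travel": [0,-0.035,-0.12],"turn": [0,0,0]}]}}

```text
time: 14.85
position: [0.4731, -0.1968, 0.1878]
tool_rot: [2.222, 2.22, -0.001]
ft_force: [0.0, -0.2, 0.4]
grip_width: 0.007
grip_force: 0.0
```

Emit:
{"op": "step_arm", "data": {"commands": [{"travel": [-0.04,0,-0.03],"turn": [0,0,0]},{"travel": [-0.08,0,-0.06],"turn": [0,0,0]},{"travel": [-0.11,0,-0.06],"turn": [0,0,0]},{"travel": [-0.13,0,-0.06],"turn": [0,0,0]},{"travel": [-0.13,0,-0.06],"turn": [0,0,0]}]}}

```text
time: 15.35
position: [0.4724, -0.3297, 0.2455]
tool_rot: [-2.227, -2.215, 0.001]
ft_force: [0.0, 0.3, -0.1]
grip_width: 0.001
grip_force: 0.0
```

Run:
```python
from h import *
import cv2
to(.47,-.195,.066)
im=ctrl.get_image("top")
cv2.imwrite("pics/e.png",cv2.resize(im[180:255,225:395][:,:,::-1],None,fx=4.7,fy=4.7,interpolation=cv2.INTER_CUBIC))
```

```text
t 15.35 pos [ 0.4724 -0.3297  0.2455] f [ 0.   0.3 -0.1] w 0.001
travel [ 0.1347 -0.0029  0.1795] turn [-0.07  0.   -0.3 ] q [ 0.94  0.19 -0.43  1.61  0.08  1.36  0.5 ]
```

View pics/e.png

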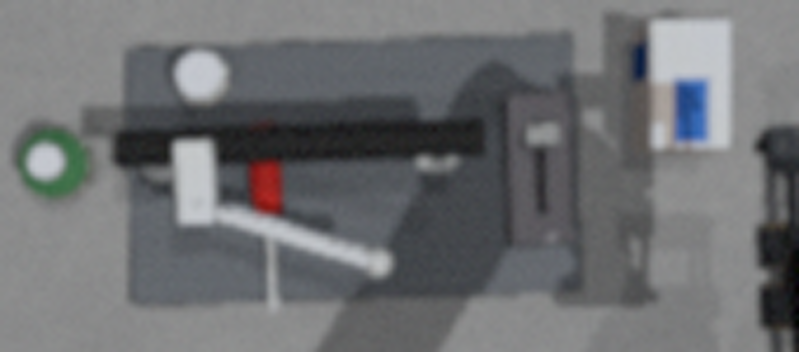

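The tab is at the far end (543,133), having moved 59 crop px, about 49 mm. The lever is out with its ball at (379,262), everything else has stayed put, and the arm is clear.

```bash
python3 -c "
from bench import ctrl
print(ctrl.close_job())"
```

```text
the job is handed in; nothing more can be done
None
```

I pressed the brake lever to its stop at about 10 N, held it there for over a second and let it spring fully out. I then pushed the marker tab to its far stop; the last picture showed nothing else moved and the arm clear, and the job is handed in at about 15 s.

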